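# Fetch the board basket out of the narrow wash tank with the hook rod

### The arm

A 6-joint arm with a two-finger parallel gripper is mounted at the origin on the work surface. World frame = base frame: x ahead of the robot, y to its left, z up, the work surface at z = 0. Lengths are in m, angles in rad, forces in N, time in s.
With the tool pointing down it reaches from about 0.35 to 0.85 m from the base axis. Payload 8.1 kg.
Tool frame: the origin (TCP) lies on the mounting face of the last link; the fingertips stand 186 mm ahead of it and the grasp point (between the pads) lies 167 mm ahead of it; z points along the fingers, y is the line along which they close (so a half turn about z gives the same grasp; the last joint's range is limited). The gripper opens to 93 mm and grips with 3 to 60 N. Pads are 15 mm wide; open, the fingers measure 128 mm over their backs; the gripper's body (75 mm by 188 mm) begins 65 mm behind the grasp point.
Start: joints at [-1.38, 0.13, 1.488, -0, 1.523, -0.085], TCP at [0.163, -0.577, 0.405] pointing down, gripper open.
Joint ranges: [-2.96, 2.96], [-0.89, 2.26], [0.02, 2.5], [-1.34, 4.48], [0, 2.73], [-2.66, 2.66]. Speed limits (rad/s): [2.39, 2.39, 2.79, 3.14, 3.14, 3.14].

### API

Orientations are given as a rotation vector (axis times angle).
In Python, from plant import read_state, read_camera, camera_params, close_job gives the robot as it stands. The module is installed in compiled form; this text tells all that it offers.
- The arm moves only by the tool servo_tool, never from a script. Its argument "increments" is a list of rows, each an object with "slide": the shift along the tool's x, y, z in mm, a list of three; "dr": the turn, a rotation vector about the tool's x, y, z in rad, a list of three; "jaw": the closure, from 0 (fully open) to 1 (shut). In form: [{"slide": [x, y, z], "dr": [ax, ay, az], "jaw": jaw}, ...]. A call has 1 to 20 rows; each row is the pose to reach, as a shift and turn from the pose commanded when the call began, along the tool's axes at that moment; what a row does not reach only later rows make up. A row lasts 1/10 s, in which the tool goes at most 50 mm and 8.59 degrees, less where a joint would pass 70% of its speed; a pose out of reach is approached as far as the arm can. A call with a gripper value outside its range is refused whole. The fingers move at their own pace and stop on an object; "force" is the grip in N (left out, the last holds). Time passes only in rows, so rows that repeat a pose let the fingers close. It gives the time, the measured TCP pose, the force, the opening and the grip force at its end, in the units of the state.
- read_state(): the state, without advancing time (a new reading comes with each control period).
- read_camera(name): name is "side" or "top" or "wrist"; returns (picture, depth): 420x560x3 uint8, red, green, blue; 420x560 float32, m along the optical axis (not along the pixel's ray), 0 where there is no reading.
- camera_params(name): a dict with "fx", "fy", "cx", "cy" (pixels), "rvec" (rotation vector, rad) and "tvec" (3), from world to camera coordinates, as OpenCV has them. Camera axes: x right, y down, z forward; pixel columns grow to the right and rows downward; lengths in m; the calibration is good to about 2 mm. The wrist camera is an equidistant fisheye: a pixel r from the principal point sees the ray r / f radians off the axis. A picture is of the moment at which its call begins: read the wrist's pose just before it. camera_params takes no time and is no camera call; for the wrist camera it gives the pose at the moment of the call.
- close_job(): hands the job in; it is judged then, once.
The state is a dict: "t": time; "q": joint angles; "dq": joint speeds; "joint_torque": joint torques, N m; "tool_pos": TCP position; "orientation": TCP orientation; "force": force on the tool from outside, world axes, zero at the start; "wrist_torque": the same for the moment, N m; "opening": finger opening in m; "gripper_force": force on a finger pad.
Only numpy, scipy, OpenCV 4.12 (cv2) and the standard library are available. Lean on these libraries where they do the work, as an engineer would, in place of code of your own. Each camera call takes 0.05 s, during which the arm holds its last target. There are 200 camera calls.

### The job

Take the yellow-handled hook rod from its stand and use it to fetch the small steel basket of circuit boards out of the narrow wash tank: hook its crossbar, unseat it, slide it along under the hold-down strips until it meets the end stop, then lift it out, feeling your way and never forcing it. Stand the basket gently upright in the blue drip tray, unhook it, and hang the rod back in its stand; keep your fingers off the basket and leave everything else on the bench where it is.

Things in the scene. Friction and masses are not known exactly. Their poses are not given: they have to be found in the camera images.
- rod: Hook rod, 0.12 kg, upright in the stand. Origin: centre of the underside of its round steel flange (26 mm diameter, 4 mm thick), which rests on the fork; z up along the rod, hook points to +x. Yellow square handle 18 x 18 mm, sides along x and y, from z = 4 to 64 mm: grip near z = 36. Below, a 7 mm diameter shank on the z axis down to the hook.
- hook (a point): Middle of the hook's trough, where the crossbar lies; 81.5 mm below and 9 mm to +x of the rod's origin, axes as the rod's. The J of 7 mm bar runs from the shank 18 mm to +x (centrelines), then turns up: the tip's top is 10 mm above the trough, the hook's underside 7 mm below it. The trough is 11 mm wide in x, from shank to tip.
- stand: Fixed rod stand: dark foot 110 x 110 x 10 mm, two aluminium posts, fork plate 48 x 37 x 6 mm with its top at z = 115 mm. Origin: centre of the foot's underside, z up. The posts stand under the plate at x = 14 to 24, 21 mm clear between them for the hook.
- fork (a point): Point on top of the fork plate where the rod's origin hangs, hook to +x; axes as the stand's. The slot, 13 mm wide in y, is open at the -x end, 24 mm away, and closed 14 mm away at +x. Take the rod out by raising it about 10 mm, then drawing it to -x at least 50 mm before lifting; hang it back by the same path reversed.
- tank: Fixed dry wash tank, clear walls 4 mm thick, aluminium edges. Origin: centre of underside, z up; x along its length, +x the exit end. Rim at z = 130 mm, floor at z = 6; inner space 174 mm in x (-87 to 87), 80 mm in y (-40 to 40), narrowed to 56 mm between the ledges and strips along its long walls.
- ledges (a point): Tank's middle, at the height of the tops of the two steel ledges (tank z = 72 mm, 12 mm wide, on both long walls) that carry the crossbar's ends; axes as the tank's. Hold-down strips over them, underside 16 mm and top 20 mm above the ledges, run from the -x end to the exit gap: the bar cannot be lifted through them.
- exit (a point): Nominal middle of the end stop's face (tank x = 27 mm, strips' underside height); the real face, hand-clamped and NOT measured, is up to 32 mm to either side in x. The orange stop (faces -x, from the ledges up 34 mm) and the strips' orange ends 9.5 mm before it leave the only way up. Slide the bar, 3 to 8 mm off the ledges, to +x till it meets the stop, then go up.
- basket: Steel basket with four green circuit boards, 52 (x) x 44 (y) x 35 mm tall, 0.2 to 0.4 kg. Origin: centre of underside, z up. Hangs in the tank by its crossbar's ends, axes along the tank's, bar at tank x = -38 to -26 mm, underside 10 mm above the tank's. Boards end at z = 26, below the rim.
- bar (a point): Middle of the crossbar's axis, 65 mm above the basket's underside; axes as the basket's. The bar is 6 mm thick, 74 mm long, along y, on two straps (10 mm wide) at y = -21 and 21. Brass collars (12 mm diameter, 3 mm thick) at y = -11 and 11 keep the hook between them.
- tray: Fixed blue drip tray, 170 x 170 mm outside, walls 4 mm thick and 16 mm tall, floor 4 mm above its origin. Origin: centre of its underside, z up.
- flux: White flux bottle with red cap, 48 mm diameter, 120 mm tall, leave alone. Origin: centre of underside.
- spool: Grey solder spool, 64 mm diameter, 45 mm tall, leave alone. Origin: centre of underside.
- cup: White mug, 72 mm diameter, 85 mm tall, leave alone. Origin: centre of underside.
- driver: Screwdriver lying on the bench, leave alone. Origin: its middle.
- relays: Small cardboard box, 70 x 50 x 35 mm, leave alone. Origin: centre of underside.
- boards: Black rack with five green circuit boards standing, 90 x 120 x 78 mm, leave alone. Origin: centre of underside.
Things that resemble listed ones, but are neither listed nor needed, are in the scene too. Several things look just like the stand: the one meant starts farthest from the robot's base.

How it is judged:
On the way, in this order (a step that is already met when the one before it is completed fails the run):
1. the basket hangs on the rod, wholly above the tank's rim (z of basket in the frame of tank above 0.13 m and contact force between rod and basket above 0.8 N), for 0.1 s.
2. the basket stands upright in the drip tray, off the hook (x of basket in the frame of tray between -0.06 and 0.06 m and y of basket in the frame of tray between -0.06 and 0.06 m and z of basket in the frame of tray below 0.01 m and angle between basket's own z axis and vertical below 0.1 rad and contact force between basket and rod below 0.05 N), for 0.2 s.
At the end, for the whole second after the job is handed in: Basket upright (0.1 rad) on the tray's floor, its middle within 60 mm of the tray's middle in the tray's x and y, at rest, off the rod; rod released and at rest in the stand, flange on the fork (12 mm sideways, 6 mm in height, 0.1 rad) (all of step 2 and horizontal distance between rod and fork below 0.012 m and z of rod in the frame of fork between -0.004 and 0.006 m and angle between rod's own z axis and vertical below 0.1 rad and linear speed of basket below 0.02 m/s and linear speed of rod below 0.03 m/s); the robot touches nothing.
It fails at once if basket or rod forced: over 12 N between rod and basket, rod and tank, or basket and tank (contact force between rod and basket above 12 N or contact force between any of rod, basket and tank above 12 N).
It fails at once if the basket is set down hard: more than 20 N on the tray (contact force between basket and tray above 20 N).
It fails at once if the basket tips beyond 0.6 rad (angle between basket's own z axis and vertical above 0.6 rad).
It fails at once if fingers or arm touch the basket (contact force between any of the fingers, the arm and basket above 0.3 N).
It fails at once if another thing on the bench is moved more than 20 mm (distance of any of flux, spool, cup, driver, relays, boards from where it was at the start of the episode above 0.02 m).
It also fails if it takes over 72 s, if anything falls off the work surface, if the arm or the gripper's body presses on something with over 40 N, if the wrist force passes 120 N, or if a joint passes its speed limit or range.

## Working session

There is one attempt and no reset: what is moved stays moved. The work goes in short steps, Python scripts to look and compute and a tool call to move; the robot and the scene stay as the last step left them, time stands still between calls to the robot, and variables do not carry over. Pictures are saved under pics/ and viewed, at most 10 in all, crops included, and the job is handed in when it is done.

Besides the shell and the picture viewer there is one more tool, called after "Request:" as name([rows], argument=value, ...), one row to a line, values as JSON. servo_tool: Moves the arm, as the interface text tells. Its arguments: {"type":"object","properties":{"increments":{"type":"array"},"force":{"type":"number"}},"required":["increments"]}

```bash
mkdir -p pics; cat > h.py <<'E'
import numpy as np, cv2
from plant import *
from scipy.spatial.transform import Rotation as R
def snap(n):
    p=camera_params(n); im,d=read_camera(n); return im,d,p
def world(d,p):
    v,u=np.mgrid[:d.shape[0],:d.shape[1]]
    c=np.dstack([(u-p['cx'])/p['fx']*d,(v-p['cy'])/p['fy']*d,d])
    M=R.from_rotvec(np.ravel(p['rvec'])).as_matrix()
    return (c-np.ravel(p['tvec']))@M
def save(n,im): cv2.imwrite('pics/'+n,im[...,::-1])
E
python3 - <<'E'
from h import *
for n in('top','side'):
    im,d,p=snap(n); save(n+'1.png',im); np.savez(n+'1.npz',im=im,d=d); print(n,p)
print(read_state())
E
```

```text
top {'fx': 539.0012362183899, 'fy': 539.0012362183899, 'cx': 282.00910701139605, 'cy': 215.1053236149309, 'rvec': array([ 2.17507842, -2.15072718,  0.10636856]), 'tvec': array([0.00418206, 0.57782159, 1.54546153])}
side {'fx': 461.0898210340306, 'fy': 461.0898210340306, 'cx': 283.49969284829456, 'cy': 204.26859875115335, 'rvec': array([ 2.21468066, -0.59720732,  0.27778281]), 'tvec': array([-0.47701608,  0.24296155,  1.34437341])}
{'t': 0.1, 'q': array([-1.38039955e+00,  1.31081285e-01,  1.48917957e+00, -2.64717982e-05,
        1.52297187e+00, -8.54255189e-02]), 'dq': array([ 0.00052719, -0.00171284, -0.00018969,  0.0006512 , -0.0007545 ,
        0.00023458]), 'joint_torque': array([ 1.27750485e-03, -5.61342001e+01, -4.93096304e+01,  7.70896976e-02,
        2.91710364e-02, -5.70134011e-05]), 'tool_pos': array([ 0.16336608, -0.57711939,  0.40378964]), 'orientation': array([-3.11014307e+00, -4.31665591e-01,  1.76535784e-04]), 'force': array([-0.08201092, -0.64411993,  0.55837285]), 'wrist_torque': array([-0.01378347,  0.00906838, -0.02194386]), 'gripper_force': 0.0, 'opening': 0.09281568540041694}
```

View pics/top1.png

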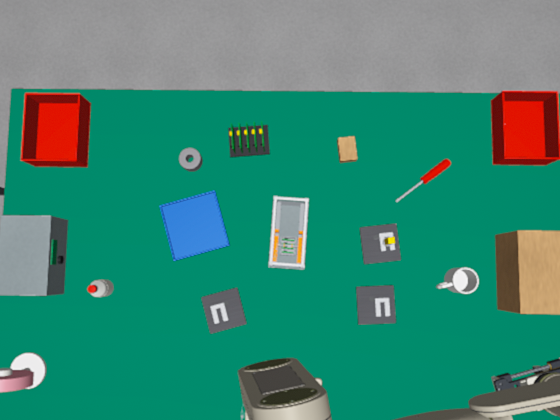

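View pics/side1.png

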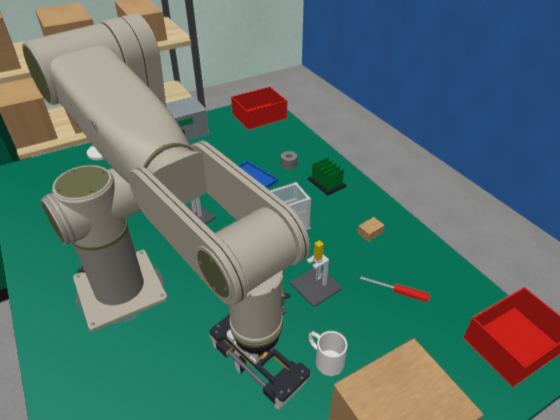

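The top view shows the rod's stand at (380,243), the tank at (289,232), the tray at (195,225), and empty look-alike stands at (223,310) and (376,305). The arm is clear of all of them. Next I measure these and zoom in.

```bash
python3 - <<'E'
from h import *
z=np.load('top1.npz'); im,d=z['im'],z['d']; p=camera_params('top'); W=world(d,p)
hsv=cv2.cvtColor(im,cv2.COLOR_RGB2HSV)
def comp(m,name,a=15):
    n,l,s,c=cv2.connectedComponentsWithStats(m.astype(np.uint8))
    for i in range(1,n):
        if s[i,4]>=a:
            P=W[l==i]; r=cv2.minAreaRect(P[:,:2].astype(np.float32)*1000)
            print(name,np.round(c[i]),s[i,4],'med',np.round(np.median(P,0),4),'rect',np.round(r[0],1),np.round(r[1],1),round(r[2],1),'z',np.round(np.percentile(P[:,2],[2,98]),3))
H,S,V=hsv[...,0],hsv[...,1],hsv[...,2]
ok=d>0
roi=np.zeros_like(ok); roi[170:350,150:420]=1
comp(ok&(H>100)&(H<125)&(S>120)&roi,'blue')
comp(ok&(H>20)&(H<35)&(S>150)&roi,'yellow',5)
comp(ok&(H>8)&(H<19)&(S>120)&roi,'orange',5)
comp(ok&(V<100)&(S<60)&(W[...,2]<.03)&(W[...,2]>-.01)&roi,'foot',200)
comp(ok&(W[...,2]>.1)&(W[...,2]<.13)&roi,'fork',30)
comp(ok&(W[...,2]>.12)&(W[...,2]<.14)&roi,'rim',30)
a=cv2.resize(im[190:275,265:410],None,fx=5.5,fy=5.5,interpolation=cv2.INTER_CUBIC)
save('top_crop.png',a)
E
```

```text
blue [194. 225.] 3300 med [0.5479 0.273  0.0028] rect [548.7 273.2] [174.3 175.3] 16.3 z [-0.005  0.017]
yellow [390. 240.] 57 med [ 0.4993 -0.2755  0.1756] rect [ 499.1 -278.6] [15.  18.5] 11.2 z [0.132 0.181]
orange [276. 230.] 10 med [0.5268 0.0263 0.1036] rect [526.8  24.9] [8.7 8.5] 3.6 z [0.1   0.109]
orange [300. 232.] 10 med [ 0.5232 -0.0419  0.1051] rect [523.1 -41.8] [6.  8.6] 1.6 z [0.102 0.111]
orange [275. 249.] 66 med [0.4704 0.029  0.0924] rect [478.7  28.8] [ 8.8 68.1] 86.8 z [0.083 0.109]
orange [299. 250.] 59 med [ 0.4739 -0.0383  0.0893] rect [474.8 -39.6] [ 9.7 69.4] 86.7 z [0.002 0.096]
fork [289. 231.] 487 med [ 0.5236 -0.0089  0.1257] rect [522.7  -9.1] [ 95.4 189.5] 86.8 z [0.102 0.13 ]
fork [386. 241.] 157 med [ 0.4999 -0.2721  0.1136] rect [ 499.4 -279.3] [46.3 37.5] 7.8 z [0.106 0.123]
fork [382. 306.] 188 med [ 0.3233 -0.2637  0.1131] rect [ 320.8 -266.5] [48.1 37.7] 2.2 z [0.106 0.12 ]
fork [219. 313.] 191 med [0.3016 0.1801 0.1127] rect [298.7 177.6] [47.9 38.6] 16.0 z [0.105 0.119]
rim [289. 231.] 502 med [ 0.5241 -0.0089  0.1278] rect [522.7  -9.1] [ 95.4 189.5] 86.8 z [0.121 0.134]
```

View pics/top_crop.png

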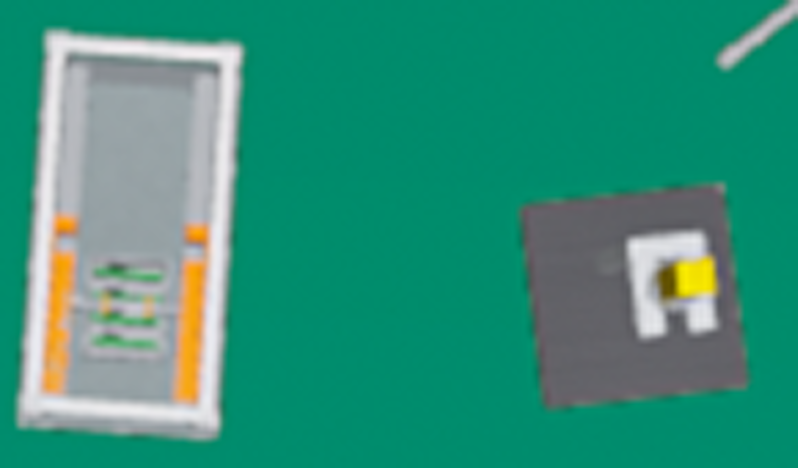

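The crop shows the tank's basket at the robot end with the orange stop beyond it, so tank +x is roughly world +x, turned about -3°. The fork slot opens towards the robot, so stand +x is roughly world +x, turned about +7°. Next is the approach above the rod.

```bash
cat >> h.py <<'E'
def goal(pos,psi):
    """tool down, tool y along world heading psi (deg); prints slide(mm), dr"""
    s=read_state(); Rc=R.from_rotvec(s['orientation']); a=np.radians(psi)
    y=np.array([np.cos(a),np.sin(a),0]); z=np.array([0,0,-1.]); Rt=R.from_matrix(np.c_[np.cross(y,z),y,z])
    print('slide',np.round(Rc.inv().apply(np.array(pos)-s['tool_pos'])*1000,1),'dr',np.round((Rc.inv()*Rt).as_rotvec(),4),'F',np.round(s['force'],2),'t',round(s['t'],1),'pos',np.round(s['tool_pos'],4),'q6',round(s['q'][5],2))
def head():
    y=R.from_rotvec(read_state()['orientation']).as_matrix()[:,1]; return np.degrees(np.arctan2(y[1],y[0]))
def wworld(d,p):
    v,u=np.mgrid[:d.shape[0],:d.shape[1]]; x=(u-p['cx'])/p['fx']; y=(v-p['cy'])/p['fy']; r=np.hypot(x,y)+1e-9
    k=np.tan(np.minimum(r,1.5))/r*d
    return (np.dstack([x*k,y*k,d])-np.ravel(p['tvec']))@R.from_rotvec(np.ravel(p['rvec'])).as_matrix()
E
python3 -c "
from h import *
print(head(),camera_params('wrist'))
for a in(7,187): goal([.5,-.28,.42],a)"
```

```text
-74.19646742989175 {'fx': 325.19226210127806, 'fy': 325.19226210127806, 'cx': 287.0209576427552, 'cy': 210.8573965620333, 'rvec': array([-2.33791066,  1.7681952 ,  0.22831799]), 'tvec': array([-0.59881239, -0.02853022,  0.38947365])}
slide [ 404.8 -194.2  -15.8] dr [-1.3000e-03 -1.3000e-03 -1.4171e+00] F [-0.08 -0.64  0.56] t 0.1 pos [ 0.1634 -0.5771  0.4038] q6 -0.09
slide [ 404.8 -194.2  -15.8] dr [-1.3000e-03  1.3000e-03  1.7244e+00] F [-0.08 -0.64  0.56] t 0.1 pos [ 0.1634 -0.5771  0.4038] q6 -0.09
```

Request:
servo_tool([
  {"slide":[405,-194,-16],"dr":[0,0,-1.417],"jaw":0},
  {"slide":[405,-194,-16],"dr":[0,0,-1.417],"jaw":0},
  {"slide":[405,-194,-16],"dr":[0,0,-1.417],"jaw":0},
  {"slide":[405,-194,-16],"dr":[0,0,-1.417],"jaw":0},
  {"slide":[405,-194,-16],"dr":[0,0,-1.417],"jaw":0},
  {"slide":[405,-194,-16],"dr":[0,0,-1.417],"jaw":0},
  {"slide":[405,-194,-16],"dr":[0,0,-1.417],"jaw":0},
  {"slide":[405,-194,-16],"dr":[0,0,-1.417],"jaw":0},
  {"slide":[405,-194,-16],"dr":[0,0,-1.417],"jaw":0},
  {"slide":[405,-194,-16],"dr":[0,0,-1.417],"jaw":0},
  {"slide":[405,-194,-16],"dr":[0,0,-1.417],"jaw":0},
  {"slide":[405,-194,-16],"dr":[0,0,-1.417],"jaw":0},
  {"slide":[405,-194,-16],"dr":[0,0,-1.417],"jaw":0},
  {"slide":[405,-194,-16],"dr":[0,0,-1.417],"jaw":0},
])

```text
t: 1.5
tool_pos: [0.4996, -0.2813, 0.4206]
orientation: [-2.085, -2.35, 0.0]
force: [-0.2, -0.5, -0.1]
opening: 0.0927
gripper_force: 0.0
```

```bash
python3 - <<'E'
from h import *
goal([.5,-.28,.42],7); print(head())
im,d,p=snap('wrist'); save('w1.png',im); np.savez('w1.npz',im=im,d=d,**{k:np.ravel(v) for k,v in p.items()})
W=wworld(d,p); hsv=cv2.cvtColor(im,cv2.COLOR_RGB2HSV);H,S,V=[hsv[...,i] for i in range(3)]
print('cam at',-R.from_rotvec(np.ravel(p['rvec'])).inv().apply(np.ravel(p['tvec'])))
m=(H>20)&(H<35)&(S>150)&(d>0)
P=W[m]; print(m.sum(),P.min(0),P.max(0))
t=P[P[:,2]>np.percentile(P[:,2],98)-.004]; print('top',cv2.minAreaRect((t[:,:2]*1000).astype(np.float32)),np.median(t,0))
for lo,hi,nm in((.11,.119,'fork'),(.006,.014,'foot')):
    k=(W[...,2]>lo)&(W[...,2]<hi)&(d>0)&(np.hypot(W[...,0]-.5,W[...,1]+.28)<.09)&(S<80)
    n,l,s,c=cv2.connectedComponentsWithStats(k.astype(np.uint8)); i=1+s[1:,4].argmax(); Q=W[l==i]
    print(nm,s[i,4],cv2.minAreaRect((Q[:,:2]*1000).astype(np.float32)),np.median(Q,0))
E
```

```text
slide [1.2 0.6 0.6] dr [-0.0002 -0.0001 -0.0031] F [-0.16 -0.49 -0.08] t 1.5 pos [ 0.4996 -0.2813  0.4206] q6 -0.72
6.822171513317735
cam at [ 0.49179109 -0.21182742  0.3998475 ]
6722 [ 0.44775886 -0.34925812 -0.00280413] [ 0.57278462 -0.24074357  0.3509194 ]
top ((529.8602905273438, -255.22518920898438), (76.92914581298828, 2.9783599376678467), 6.730996131896973) [ 0.51998359 -0.25629335  0.34761306]
fork 1298 ((499.51629638671875, -278.7984619140625), (48.174537658691406, 37.68452453613281), 6.809900760650635) [ 0.50296308 -0.27082086  0.11419349]
foot 5357 ((499.0373229980469, -278.22216796875), (108.47582244873047, 107.49861145019531), 6.790427207946777) [ 0.49164204 -0.26138478  0.00911304]
```

View pics/w1.png

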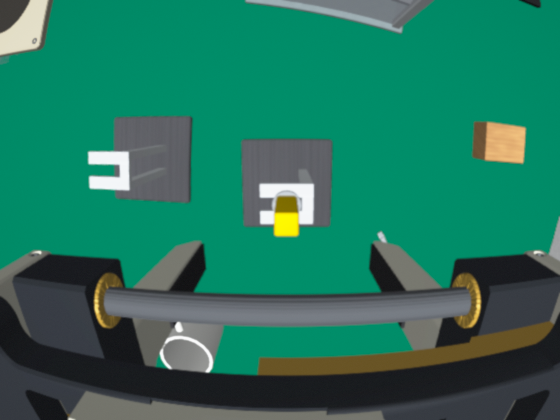

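The wrist view shows the rod's yellow handle at (286,215), seated in the light fork at (286,203), and the open fingers clear of it. The fork measures 48x37.7 mm as listed, at (0.4995,-0.2788), turned 6.8°. I check the handle before going down.

```bash
python3 - <<'E'
from h import *
z=np.load('w1.npz'); W=wworld(z['d'],z); hsv=cv2.cvtColor(z['im'],cv2.COLOR_RGB2HSV)
m=(hsv[...,0]>18)&(hsv[...,0]<36)&(hsv[...,1]>120)&(W[...,2]>.11)&(W[...,2]<.2)
P=W[m]; print(len(P),np.percentile(P,[2,50,98],axis=0)); t=P[P[:,2]>.172]; print(len(t),cv2.minAreaRect((t[:,:2]*1000).astype(np.float32)))
goal([.4995,-.2788,.318],6.8)
E
```

```text
865 [[ 0.49072089 -0.28690239  0.1307948 ]
 [ 0.49872017 -0.27392315  0.17745323]
 [ 0.50728423 -0.26911429  0.17915281]]
602 ((499.02960205078125, -278.5556945800781), (17.345870971679688, 17.942201614379883), 6.657729625701904)
slide [  2.4   0.2 102.7] dr [-0.0001 -0.0001  0.0008] F [ 0.72  0.46 -0.27] t 1.6 pos [ 0.4996 -0.2812  0.4207] q6 -0.72
```

Request:
servo_tool([
  {"slide":[2.4,0,40],"dr":[0,0,0],"jaw":0},
  {"slide":[2.4,0,75],"dr":[0,0,0],"jaw":0},
  {"slide":[2.4,0,95],"dr":[0,0,0],"jaw":0},
  {"slide":[2.4,0,102.7],"dr":[0,0,0],"jaw":0},
  {"slide":[2.4,0,102.7],"dr":[0,0,0],"jaw":0.3},
  {"slide":[2.4,0,102.7],"dr":[0,0,0],"jaw":0.5},
  {"slide":[2.4,0,102.7],"dr":[0,0,0],"jaw":0.65},
  {"slide":[2.4,0,102.7],"dr":[0,0,0],"jaw":0.75},
  {"slide":[2.4,0,102.7],"dr":[0,0,0],"jaw":0.85},
  {"slide":[2.4,0,102.7],"dr":[0,0,0],"jaw":1},
  {"slide":[2.4,0,102.7],"dr":[0,0,0],"jaw":1},
  {"slide":[2.4,0,102.7],"dr":[0,0,0],"jaw":1},
  {"slide":[2.4,0,102.7],"dr":[0,0,0],"jaw":1},
], force=35)

```text
t: 2.85
tool_pos: [0.5, -0.278, 0.318]
orientation: [-2.082, -2.353, 0.0]
force: [-0.4, -0.3, 1.1]
opening: 0.0253
gripper_force: 0.0
```

```bash
python3 -c "
from h import *
goal([.4995,-.2788,.318],6.8);s=read_state();print(head(),s['opening'],s['gripper_force'])"
```

```text
slide [-0.8 -0.6 -0. ] dr [-0.0001 -0.0001  0.0033] F [-0.45 -0.28  1.06] t 2.9 pos [ 0.5   -0.278  0.318] q6 -0.72
6.99119812605499 0.02533592513576936 0.0
```

Request:
servo_tool([
  {"slide":[0,0,0],"dr":[0,0,0],"jaw":1},
  {"slide":[0,0,0],"dr":[0,0,0],"jaw":1},
  {"slide":[0,0,0],"dr":[0,0,0],"jaw":1},
  {"slide":[0,0,0],"dr":[0,0,0],"jaw":1},
  {"slide":[0,0,0],"dr":[0,0,0],"jaw":1},
])

```text
t: 3.35
tool_pos: [0.4999, -0.278, 0.318]
orientation: [-2.082, -2.353, 0.0]
force: [-0.1, 0.6, -0.7]
opening: 0.018
gripper_force: 35.0
```

```bash
python3 -c "
from h import *
goal([.4995,-.2788,.318],6.8);s=read_state();print(head(),s['opening'],s['gripper_force'])"
```

```text
slide [-0.8 -0.5 -0. ] dr [-0.0001 -0.0001  0.0033] F [-0.11  0.59 -0.65] t 3.4 pos [ 0.4999 -0.278   0.318 ] q6 -0.72
6.989476642259195 0.017981779142377162 34.99993085861206
```

Request:
servo_tool([
  {"slide":[0,0,-5],"dr":[0,0,0],"jaw":1},
  {"slide":[0,0,-10],"dr":[0,0,0],"jaw":1},
  {"slide":[0,0,-10],"dr":[0,0,0],"jaw":1},
  {"slide":[0,-10,-10],"dr":[0,0,0],"jaw":1},
  {"slide":[0,-25,-10],"dr":[0,0,0],"jaw":1},
  {"slide":[0,-45,-10],"dr":[0,0,0],"jaw":1},
  {"slide":[0,-60,-10],"dr":[0,0,0],"jaw":1},
  {"slide":[0,-65,-12],"dr":[0,0,0],"jaw":1},
  {"slide":[0,-65,-40],"dr":[0,0,0],"jaw":1},
  {"slide":[0,-65,-80],"dr":[0,0,0],"jaw":1},
  {"slide":[0,-65,-120],"dr":[0,0,0],"jaw":1},
  {"slide":[0,-65,-150],"dr":[0,0,0],"jaw":1},
  {"slide":[0,-65,-152],"dr":[0,0,0],"jaw":1},
  {"slide":[0,-65,-152],"dr":[0,0,0],"jaw":1},
])

```text
t: 4.75
tool_pos: [0.4356, -0.286, 0.4708]
orientation: [2.081, 2.351, 0.0]
force: [0.3, 0.4, -2.5]
opening: 0.0176
gripper_force: 35.0
```

```bash
python3 -c "
from h import *
goal([.49,-.09,.47],-3.2);s=read_state();print(head(),s['opening'],s['gripper_force'])"
```

```text
slide [187.9  77.9   0.7] dr [0.0016 0.0013 0.1779] F [ 0.33  0.37 -2.53] t 4.8 pos [ 0.4356 -0.286   0.4708] q6 -0.8
6.991297638035889 0.017632932623828684 34.99978423118591
```

Request:
servo_tool([
  {"slide":[40,17,0],"dr":[0,0,0.04],"jaw":1},
  {"slide":[80,34,0],"dr":[0,0,0.08],"jaw":1},
  {"slide":[120,50,0],"dr":[0,0,0.12],"jaw":1},
  {"slide":[155,65,0],"dr":[0,0,0.16],"jaw":1},
  {"slide":[180,75,0],"dr":[0,0,0.178],"jaw":1},
  {"slide":[188,78,0],"dr":[0,0,0.178],"jaw":1},
  {"slide":[188,78,0],"dr":[0,0,0.178],"jaw":1},
  {"slide":[188,78,0],"dr":[0,0,0.178],"jaw":1},
])

```text
t: 5.55
tool_pos: [0.4898, -0.0905, 0.469]
orientation: [-2.282, -2.158, 0.002]
force: [0.3, 0.1, -2.2]
opening: 0.0178
gripper_force: 35.0
```

```bash
python3 - <<'E'
from h import *
goal([.49,-.09,.47],-3.2); print(head())
im,d,p=snap('wrist'); save('w2.png',im); np.savez('w2.npz',im=im,d=d,**{k:np.ravel(v) for k,v in p.items()})
W=wworld(d,p); hsv=cv2.cvtColor(im,cv2.COLOR_RGB2HSV);H,S,V=[hsv[...,i] for i in range(3)]
near=(d>0)&(abs(W[...,0]-.52)<.12)&(abs(W[...,1]+.01)<.07)
def comp(m,name,a=20):
    n,l,s,c=cv2.connectedComponentsWithStats(m.astype(np.uint8))
    for i in range(1,n):
        if s[i,4]>=a:
            P=W[l==i]; r=cv2.minAreaRect(P[:,:2].astype(np.float32)*1000)
            print(name,np.round(c[i]),s[i,4],'med',np.round(np.median(P,0),4),'rect',np.round(r[0],1),np.round(r[1],1),round(r[2],1),'z',np.round(np.percentile(P[:,2],[2,98]),3))
comp(near&(W[...,2]>.126)&(W[...,2]<.135),'rim')
comp(near&(H>8)&(H<19)&(S>120)&(W[...,2]>.08)&(W[...,2]<.115),'orange')
comp(near&(H>19)&(H<32)&(S>80)&(W[...,2]>.06)&(W[...,2]<.09),'collar',5)
comp(near&(W[...,2]>.068)&(W[...,2]<.084)&(S<70),'bar/ledge',10)
E
```

```text
slide [ 0.5  0.2 -1. ] dr [-0.0018  0.0002  0.0001] F [ 0.3   0.11 -2.19] t 5.5 pos [ 0.4898 -0.0905  0.469 ] q6 -0.23
-3.1954808283359624
rim [313. 116.] 3693 med [ 0.5178 -0.0084  0.129 ] rect [523.4  -8.6] [ 96.1 189.8] 86.7 z [0.127 0.131]
orange [282.  81.] 435 med [0.4943 0.032  0.1043] rect [486.3  28.2] [12.6 89. ] 86.0 z [0.09  0.108]
orange [256.  90.] 37 med [0.4625 0.0236 0.091 ] rect [462.4  23.5] [ 0.4 39. ] 85.6 z [0.09  0.093]
orange [284. 150.] 360 med [ 0.4925 -0.0444  0.1041] rect [482.5 -40.4] [12.5 88.7] 87.4 z [0.09  0.107]
collar [281. 107.] 22 med [0.4882 0.0038 0.0793] rect [488.7   3.7] [ 2.4 10.1] 86.4 z [0.077 0.081]
collar [281. 126.] 26 med [ 0.487  -0.0179  0.0795] rect [486.9 -17.9] [2.3 9.1] 86.5 z [0.077 0.081]
bar/ledge [270. 101.] 431 med [0.4862 0.0203 0.0721] rect [478.9  -1.4] [93.  60.8] 4.8 z [0.069 0.083]
bar/ledge [355.  89.] 835 med [0.5747 0.0235 0.0714] rect [573.3  22.8] [22.1 81.3] 78.9 z [0.069 0.083]
bar/ledge [282. 116.] 89 med [ 0.4883 -0.0064  0.0764] rect [488.  -7.] [17.3  5.7] 86.8 z [0.074 0.078]
bar/ledge [387. 114.] 23 med [ 0.6103 -0.0065  0.0784] rect [610.5  -7.5] [11.7  1.6] 84.4 z [0.069 0.083]
bar/ledge [293. 140.] 191 med [ 0.4973 -0.0347  0.0718] rect [494.4 -31.7] [19.2 55.5] 73.0 z [0.07  0.078]
bar/ledge [354. 147.] 732 med [ 0.5694 -0.0454  0.0713] rect [569.8 -45.6] [77.8 17.8] 1.2 z [0.069 0.077]
```

View pics/w2.png

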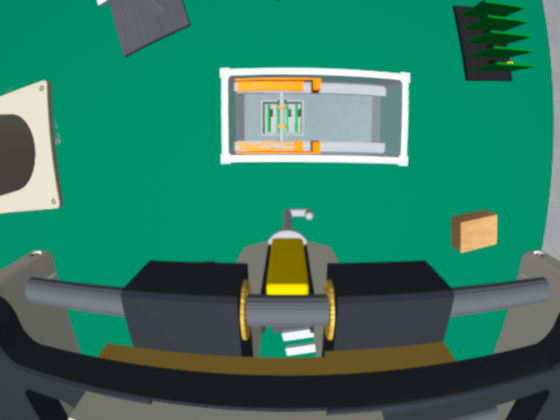

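The wrist view shows the bar's collars at (281,107) and (281,126), the basket boards around (281,117), and the orange stop's end at about (318,85). The held rod's hook at (300,214) points to image right, which is +x. I need the stop's face and the hook's offset in the hand.

```bash
python3 - <<'E'
from h import *
z=np.load('w2.npz'); W=wworld(z['d'],z); hsv=cv2.cvtColor(z['im'],cv2.COLOR_RGB2HSV);H,S,V=[hsv[...,i] for i in range(3)]
a=np.radians(-3.3); ex=np.array([np.cos(a),np.sin(a)]); ey=np.array([-ex[1],ex[0]])
q=W[...,:2]-[.5232,-.0088]; tx=q@ex*1000; ty=q@ey*1000
org=(H>8)&(H<19)&(S>120)&(abs(ty)<42)&(abs(tx)<87)
for sgn in(1,-1):
    for lo,hi in((.088,.0955),(.098,.110)):
        k=org&(W[...,2]>lo)&(W[...,2]<hi)&(ty*sgn>0); print(sgn,lo,k.sum(),np.round(np.percentile(tx[k],[0,2,50,98,100]),1) if k.any() else '')
# hook in hand
pos=read_state()['tool_pos']; g=W-pos; hx=g[...,:2]@ex*1000; hy=g[...,:2]@ey*1000; gz=g[...,2]*1000
k=(abs(hx)<40)&(abs(hy)<25)&(gz<-255)&(gz>-295)&(z['d']>0)
print('hook x',np.percentile(hx[k],[1,50,99]),'y',np.percentile(hy[k],[1,50,99]),'z',np.percentile(gz[k],[1,99]))
for n,kk in(('tip',k&(hx>12)),('shank',k&(hx<4)&(gz>-280))): print(n,kk.sum(),np.median(hx[kk]),np.median(hy[kk]),np.percentile(gz[kk],[2,98]))
k=(abs(hx)<20)&(abs(hy)<20)&(gz<-195)&(gz>-206); print('flange',k.sum(),np.percentile(hx[k],[1,99]),np.percentile(hy[k],[1,99]),np.median(gz[k]))
# bar
b=np.array([.4878,-.0071])-[.5232,-.0088]; print('bar tank',b@ex,b@ey)
# approach: tcp with hook 30mm short of bar
for dx in(-30,): goal(list(np.array([.4878,-.0071])+ex*(dx-9)*.001)+[.47],-3.3)
E
```

```text
1 0.088 146 [-82.3 -81.1 -43.1   1.1   4.4]
1 0.098 319 [-83.4 -81.4 -33.2   5.3   5.4]
-1 0.088 121 [-82.8 -78.3 -31.1 -12.5  -2.4]
-1 0.098 267 [-83.1 -80.1 -32.1   4.8   4.9]
hook x [-2.58857161  8.49321985 21.26506598] y [-3.73790996  1.83461135  3.35011082] z [-289.73833908 -256.03567041]
tip 116 17.011333112567463 1.1723038415748428 [-289.00804926 -275.31697215]
shank 73 0.010931283992508783 2.6987671767514008 [-279.57892645 -255.5269011 ]
flange 358 [-10.45524557  10.64048984] [ 4.33554754 12.56849322] -200.280200087134
bar tank -0.03543915915396786 -0.00034058546612483276
slide [ 83.5 -45.7  -0.7] dr [-0.0012  0.0003  0.0009] F [ 0.64  0.35 -0.82] t 5.6 pos [ 0.4898 -0.0908  0.4693] q6 -0.23
```

```bash
python3 - <<'E'
from h import *
z=np.load('w2.npz'); W=wworld(z['d'],z); hsv=cv2.cvtColor(z['im'],cv2.COLOR_RGB2HSV);H,S,V=[hsv[...,i] for i in range(3)]
a=np.radians(-3.3); ex=np.array([np.cos(a),np.sin(a)]); ey=np.array([-ex[1],ex[0]])
q=W[...,:2]-[.5232,-.0088]; tx=q@ex*1000; ty=q@ey*1000
org=(H>8)&(H<19)&(S>120)&(abs(ty)<42)
for s in(1,-1):
    k=org&(ty*s>0)&(W[...,2]>.1)&(W[...,2]<.11); print(s,np.histogram(tx[k],np.arange(-24,10,2)))
E
```

```text
1 (array([ 8,  8,  8,  8,  7,  8,  6,  6,  5,  6,  8, 13,  6,  7, 18,  0]), array([-24, -22, -20, -18, -16, -14, -12, -10,  -8,  -6,  -4,  -2,   0,
         2,   4,   6,   8]))
-1 (array([ 6,  6,  6,  6,  6,  5,  5,  5,  6,  6, 15, 15,  6,  6, 11,  0]), array([-24, -22, -20, -18, -16, -14, -12, -10,  -8,  -6,  -4,  -2,   0,
         2,   4,   6,   8]))
```

Request:
servo_tool([
  {"slide":[25,-14,0],"dr":[0,0,0],"jaw":1},
  {"slide":[50,-28,0],"dr":[0,0,0],"jaw":1},
  {"slide":[72,-40,0],"dr":[0,0,0],"jaw":1},
  {"slide":[83.5,-45.7,0],"dr":[0,0,0],"jaw":1},
  {"slide":[83.5,-45.7,0],"dr":[0,0,0],"jaw":1},
  {"slide":[83.5,-45.7,0],"dr":[0,0,0],"jaw":1},
])

```text
t: 6.2
tool_pos: [0.4493, -0.0046, 0.4701]
orientation: [2.283, 2.158, -0.0]
force: [0.7, 0.1, -0.4]
opening: 0.0177
gripper_force: 35.0
```

```bash
cat >> h.py <<'E'
A=np.radians(-3.3); EX=np.array([np.cos(A),np.sin(A)]); EY=np.array([-EX[1],EX[0]]); TK=np.array([.5232,-.0088])
def tank():
    s=read_state(); q=s['tool_pos'][:2]-TK
    print('hook tank x,y,z mm',np.round([q@EX*1000+9,q@EY*1000,s['tool_pos'][2]*1000-285],2),'F tank',np.round([s['force'][:2]@EX,s['force'][:2]@EY,s['force'][2]],2),'head',round(head(),2),'t',round(s['t'],2),'open',s['opening'])
E
python3 -c "
from h import *
tank(); goal(list(np.array([.4878,-.0071])+EX*-.039)+[.341],-3.3)"
```

```text
hook tank x,y,z mm [-6.505e+01 -1.100e-01  1.851e+02] F tank [ 0.74  0.14 -0.41] head -3.22 t 6.2 open 0.01766851715245158
slide [ -0.2  -0.5 129.1] dr [0.0005 0.0006 0.0013] F [ 0.75  0.1  -0.41] t 6.2 pos [ 0.4493 -0.0046  0.4701] q6 -0.07
```

Request:
servo_tool([
  {"slide":[0,-0.5,20],"dr":[0,0,0],"jaw":1},
  {"slide":[0,-0.5,40],"dr":[0,0,0],"jaw":1},
  {"slide":[0,-0.5,55],"dr":[0,0,0],"jaw":1},
  {"slide":[0,-0.5,65],"dr":[0,0,0],"jaw":1},
  {"slide":[0,-0.5,75],"dr":[0,0,0],"jaw":1},
  {"slide":[0,-0.5,85],"dr":[0,0,0],"jaw":1},
  {"slide":[0,-0.5,95],"dr":[0,0,0],"jaw":1},
  {"slide":[0,-0.5,105],"dr":[0,0,0],"jaw":1},
  {"slide":[0,-0.5,113],"dr":[0,0,0],"jaw":1},
  {"slide":[0,-0.5,120],"dr":[0,0,0],"jaw":1},
  {"slide":[0,-0.5,125],"dr":[0,0,0],"jaw":1},
  {"slide":[0,-0.5,129],"dr":[0,0,0],"jaw":1},
  {"slide":[0,-0.5,129],"dr":[0,0,0],"jaw":1},
  {"slide":[0,-0.5,129],"dr":[0,0,0],"jaw":1},
])

```text
t: 7.6
tool_pos: [0.4486, -0.0039, 0.3413]
orientation: [2.283, 2.158, 0.0]
force: [-0.8, -0.4, -1.4]
opening: 0.0175
gripper_force: 35.0
```

```bash
python3 -c "
from h import *
tank()
im,d,p=snap('wrist'); save('w3.png',cv2.resize(im[40:260,160:440],None,fx=2.5,fy=2.5))"
```

```text
hook tank x,y,z mm [-65.71   0.65  56.26] F tank [-0.74 -0.49 -1.41] head -3.21 t 7.6 open 0.017522986489247456
```

View pics/w3.png

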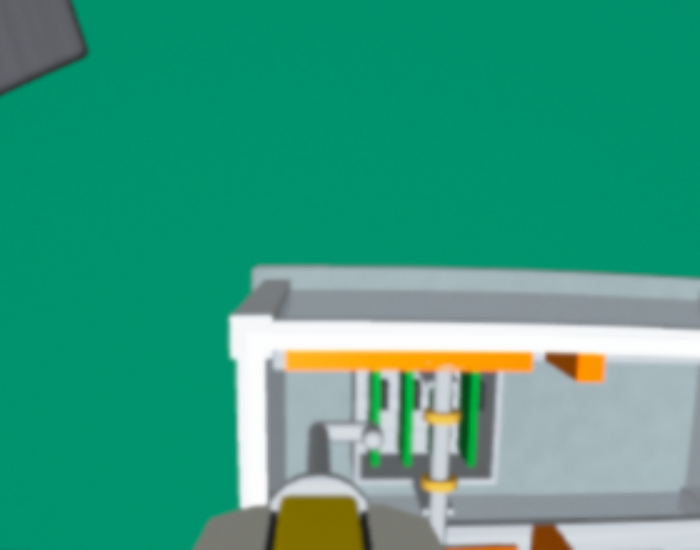

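The crop shows the hook tip at (373,438), about 25 mm short of the bar at (442,450) and below it, between the collars at rows 417 and 484. The strip ends at column 533 and the stop's face is at about 545. I measure the hook's y against the collars.

```bash
python3 - <<'E'
from h import *
im,d,p=snap('wrist'); W=wworld(d,p); hsv=cv2.cvtColor(im,cv2.COLOR_RGB2HSV);H,S,V=[hsv[...,i] for i in range(3)]
q=W[...,:2]-TK; tx=q@EX*1000; ty=q@EY*1000; z=W[...,2]*1000
k=(H>15)&(H<32)&(S>80)&(z>70)&(z<90)&(abs(tx+35)<8)&(abs(ty)<20)
n,l,s,c=cv2.connectedComponentsWithStats(k.astype(np.uint8))
for i in range(1,n):
    if s[i,4]>8: print('collar',s[i,4],tx[l==i].mean(),ty[l==i].mean(),z[l==i].max())
k=(tx>-62)&(tx<-48)&(abs(ty)<14)&(z>54)&(z<70)&(d>0); print('tip',k.sum(),np.percentile(tx[k],[2,50,98]),np.percentile(ty[k],[2,50,98]),z[k].max())
k=(abs(tx+35)<6)&(abs(ty)<8)&(z>70)&(z<84); print('bar',np.percentile(tx[k],[2,50,98]),z[k].max())
o=(H>5)&(H<19)&(S>120)&(abs(ty)<42)&(z>100)&(z<110)&(tx>-25)&(tx<15); print(np.histogram(tx[o],np.arange(-24,12,2)))
o=(H>5)&(H<19)&(S>120)&(abs(ty)<42)&(z>74)&(z<100)&(tx>-25)&(tx<15); print(np.histogram(tx[o],np.arange(-24,12,2)))
E
```

```text
collar 70 -35.880315083752414 11.088989084793232 80.94682957849732
collar 80 -36.18970893609545 -10.663643206230507 81.63819641556033
tip 105 [-61.39234674 -56.90359546 -52.734556  ] [-2.96881017  1.24771793  3.51596813] 67.7039835378603
bar [-38.54301701 -36.13523282 -32.85119972] 78.16379205215071
(array([ 0,  0,  0,  0,  0,  0,  0,  0,  0,  0, 15, 38, 28, 28, 21,  0,  0]), array([-24, -22, -20, -18, -16, -14, -12, -10,  -8,  -6,  -4,  -2,   0,
         2,   4,   6,   8,  10]))
(array([10, 28, 23, 29, 33, 26,  2,  0,  0,  0, 71, 50, 25, 29,  7,  0,  0]), array([-24, -22, -20, -18, -16, -14, -12, -10,  -8,  -6,  -4,  -2,   0,
         2,   4,   6,   8,  10]))
```

Request:
servo_tool([
  {"slide":[0,5,0],"dr":[0,0,0],"jaw":1},
  {"slide":[0,11,0],"dr":[0,0,0],"jaw":1},
  {"slide":[0,17,0],"dr":[0,0,0],"jaw":1},
  {"slide":[0,23,0],"dr":[0,0,0],"jaw":1},
  {"slide":[0,27,0],"dr":[0,0,0],"jaw":1},
  {"slide":[0,30,0],"dr":[0,0,0],"jaw":1},
  {"slide":[0,31,0],"dr":[0,0,0],"jaw":1},
  {"slide":[0,31,0],"dr":[0,0,0],"jaw":1},
  {"slide":[0,31,0],"dr":[0,0,0],"jaw":1},
])

```text
t: 8.6
tool_pos: [0.4794, -0.0055, 0.341]
orientation: [-2.283, -2.158, 0.0]
force: [0.2, 0.1, -0.7]
opening: 0.0175
gripper_force: 35.0
```

```bash
python3 -c "
from h import *
tank()"
```

```text
hook tank x,y,z mm [-34.92   0.73  55.97] F tank [ 0.21  0.1  -0.69] head -3.21 t 8.6 open 0.01753790603385225
```

Request:
servo_tool([
  {"slide":[0,0,-5],"dr":[0,0,0],"jaw":1},
  {"slide":[0,0,-10],"dr":[0,0,0],"jaw":1},
  {"slide":[0,0,-12.5],"dr":[0,0,0],"jaw":1},
  {"slide":[0,0,-14],"dr":[0,0,0],"jaw":1},
  {"slide":[0,0,-15],"dr":[0,0,0],"jaw":1},
  {"slide":[0,0,-16],"dr":[0,0,0],"jaw":1},
  {"slide":[0,0,-17],"dr":[0,0,0],"jaw":1},
  {"slide":[0,0,-18],"dr":[0,0,0],"jaw":1},
  {"slide":[0,0,-19],"dr":[0,0,0],"jaw":1},
  {"slide":[0,0,-19],"dr":[0,0,0],"jaw":1},
  {"slide":[0,0,-19],"dr":[0,0,0],"jaw":1},
])

```text
t: 9.7
tool_pos: [0.4795, -0.0056, 0.36]
orientation: [-2.283, -2.158, 0.0]
force: [-0.1, -0.9, -4.0]
opening: 0.0179
gripper_force: 35.0
```

```bash
cat >> h.py <<'E'
def bar():
    im,d,p=snap('wrist'); W=wworld(d,p); hsv=cv2.cvtColor(im,cv2.COLOR_RGB2HSV);H,S=hsv[...,0],hsv[...,1]
    q=W[...,:2]-TK; tx=q@EX*1000; ty=q@EY*1000; z=W[...,2]*1000; hx=(read_state()['tool_pos'][:2]-TK)@EX*1000+9
    k=(H>15)&(H<32)&(S>80)&(z>70)&(z<112)&(abs(tx-hx)<9)&(abs(ty)<15)
    n,l,s,c=cv2.connectedComponentsWithStats(k.astype(np.uint8))
    for i in range(1,n):
        if s[i,4]>8: print('collar',s[i,4],np.round([tx[l==i].mean(),ty[l==i].mean(),np.percentile(z[l==i],98)],1))
    return im
E
python3 -c "
from h import *
tank(); bar(); tank()"
```

```text
hook tank x,y,z mm [-34.84   0.7   74.95] F tank [-0.09 -0.86 -4.03] head -3.21 t 9.7 open 0.017947897180313994
collar 58 [-35.9  11.3  84.2]
collar 39 [-33.8 -10.5  84.2]
hook tank x,y,z mm [-34.83   0.68  74.94] F tank [ 0.17 -0.13 -3.96] head -3.21 t 9.75 open 0.017826676279827577
```

Request:
servo_tool([
  {"slide":[0,0,-1],"dr":[0,0,0],"jaw":1},
  {"slide":[0,0,-2.3],"dr":[0,0,0],"jaw":1},
  {"slide":[0,0,-2.3],"dr":[0,0,0],"jaw":1},
  {"slide":[0,1.5,-2.3],"dr":[0,0,0],"jaw":1},
  {"slide":[0,3,-2.3],"dr":[0,0,0],"jaw":1},
  {"slide":[0,5,-2.3],"dr":[0,0,0],"jaw":1},
  {"slide":[0,7,-2.3],"dr":[0,0,0],"jaw":1},
  {"slide":[0,9,-2.3],"dr":[0,0,0],"jaw":1},
  {"slide":[0,11,-2.3],"dr":[0,0,0],"jaw":1},
  {"slide":[0,13,-2.3],"dr":[0,0,0],"jaw":1},
  {"slide":[0,15,-2.3],"dr":[0,0,0],"jaw":1},
  {"slide":[0,17,-2.3],"dr":[0,0,0],"jaw":1},
  {"slide":[0,19,-2.3],"dr":[0,0,0],"jaw":1},
  {"slide":[0,20.5,-2.3],"dr":[0,0,0],"jaw":1},
  {"slide":[0,21.5,-2.3],"dr":[0,0,0],"jaw":1},
  {"slide":[0,22,-2.3],"dr":[0,0,0],"jaw":1},
  {"slide":[0,22,-2.3],"dr":[0,0,0],"jaw":1},
])

```text
t: 11.45
tool_pos: [0.5015, -0.0068, 0.3623]
orientation: [-2.283, -2.158, 0.0]
force: [-0.4, -0.5, -5.2]
opening: 0.0179
gripper_force: 35.0
```

```bash
python3 -c "
from h import *
tank(); bar(); tank()"
```

```text
hook tank x,y,z mm [-12.78   0.73  77.33] F tank [-0.35 -0.51 -5.16] head -3.21 t 11.45 open 0.017899136462773923
collar 56 [-13.8  11.4  85.9]
collar 38 [-11.9 -10.4  86.9]
hook tank x,y,z mm [-12.82   0.73  77.3 ] F tank [-0.33 -1.   -4.06] head -3.21 t 11.5 open 0.01757642957763792
```

Request:
servo_tool([
  {"slide":[0,1,0],"dr":[0,0,0],"jaw":1},
  {"slide":[0,2,0],"dr":[0,0,0],"jaw":1},
  {"slide":[0,3,0],"dr":[0,0,0],"jaw":1},
  {"slide":[0,4,0],"dr":[0,0,0],"jaw":1},
  {"slide":[0,5,0],"dr":[0,0,0],"jaw":1},
  {"slide":[0,6,0],"dr":[0,0,0],"jaw":1},
  {"slide":[0,7,0],"dr":[0,0,0],"jaw":1},
  {"slide":[0,7,0],"dr":[0,0,0],"jaw":1},
])

```text
t: 12.3
tool_pos: [0.5086, -0.0072, 0.3623]
orientation: [2.283, 2.158, 0.0]
force: [-0.4, 0.3, -3.8]
opening: 0.018
gripper_force: 35.0
```

```bash
python3 -c "
from h import *
tank(); bar(); tank()"
```

```text
hook tank x,y,z mm [-5.7   0.73 77.34] F tank [-0.45  0.27 -3.83] head -3.21 t 12.3 open 0.018008942740238103
collar 57 [-6.6 11.3 86.2]
collar 38 [ -4.8 -10.5  86.5]
hook tank x,y,z mm [-5.76  0.75 77.34] F tank [ 0.15  0.12 -3.85] head -3.21 t 12.35 open 0.017671549938553233
```

Request:
servo_tool([
  {"slide":[0,0.5,0],"dr":[0,0,0],"jaw":1},
  {"slide":[0,1,0],"dr":[0,0,0],"jaw":1},
  {"slide":[0,1.5,0],"dr":[0,0,0],"jaw":1},
  {"slide":[0,2,0],"dr":[0,0,0],"jaw":1},
  {"slide":[0,2.5,0],"dr":[0,0,0],"jaw":1},
  {"slide":[0,2.5,0],"dr":[0,0,0],"jaw":1},
])

```text
t: 12.95
tool_pos: [0.511, -0.0073, 0.3623]
orientation: [-2.283, -2.158, 0.0]
force: [-1.3, -1.2, -3.5]
opening: 0.0178
gripper_force: 35.0
```

```bash
python3 -c "
from h import *
tank(); bar(); tank()"
```

```text
hook tank x,y,z mm [-3.31  0.75 77.26] F tank [-1.27 -1.24 -3.47] head -3.21 t 12.95 open 0.01777688686104018
collar 54 [-5.3 11.3 86.6]
collar 35 [ -2.7 -10.4  86.4]
hook tank x,y,z mm [-3.32  0.74 77.27] F tank [-1.44 -0.38 -3.11] head -3.21 t 13.0 open 0.017818624027348958
```

Request:
servo_tool([
  {"slide":[0,0.5,0],"dr":[0,0,0],"jaw":1},
  {"slide":[0,1,0],"dr":[0,0,0],"jaw":1},
  {"slide":[0,1,0],"dr":[0,0,0],"jaw":1},
])

```text
t: 13.3
tool_pos: [0.5118, -0.0074, 0.3622]
orientation: [-2.282, -2.158, 0.001]
force: [-3.1, 0.6, -3.7]
opening: 0.0175
gripper_force: 35.0
```

```bash
python3 -c "
from h import *
tank(); im=bar(); tank(); save('w4.png',cv2.resize(im[40:260,160:440],None,fx=2.5,fy=2.5))"
```

```text
hook tank x,y,z mm [-2.43  0.75 77.19] F tank [-3.16  0.46 -3.69] head -3.21 t 13.3 open 0.01753628561345571
collar 55 [-5.2 11.4 86.6]
collar 30 [ -2.4 -10.3  86. ]
hook tank x,y,z mm [-2.41  0.76 77.25] F tank [-2.9  -0.02 -3.48] head -3.21 t 13.35 open 0.017934519108086577
```

View pics/w4.png

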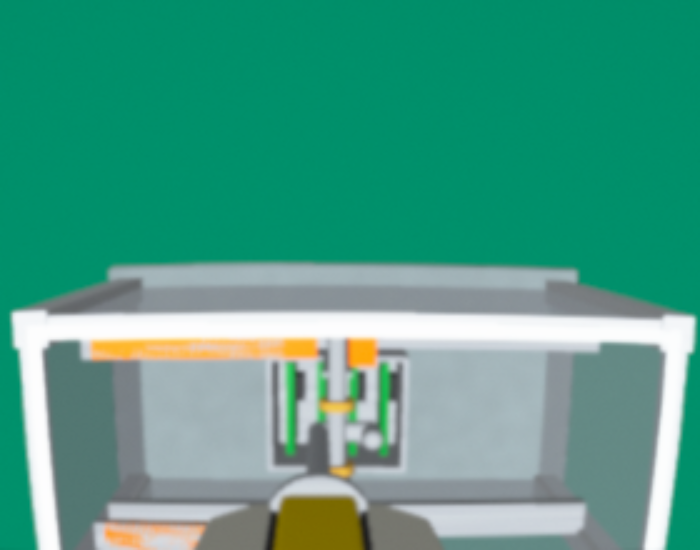

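The crop shows the bar's end at (338,345) in the gap, between the strip's end at column 318 and the stop at 348. The reaction is about 3 N, so it has met the stop. I back off 1.5 mm and rise slowly.

Request:
servo_tool([
  {"slide":[0,-0.8,0],"dr":[0,0,0],"jaw":1},
  {"slide":[0,-1.5,0],"dr":[0,0,0],"jaw":1},
  {"slide":[0,-1.5,0],"dr":[0,0,0],"jaw":1},
  {"slide":[0,-1.5,-1],"dr":[0,0,0],"jaw":1},
  {"slide":[0,-1.5,-2],"dr":[0,0,0],"jaw":1},
  {"slide":[0,-1.5,-3],"dr":[0,0,0],"jaw":1},
  {"slide":[0,-1.5,-4],"dr":[0,0,0],"jaw":1},
  {"slide":[0,-1.5,-5],"dr":[0,0,0],"jaw":1},
  {"slide":[0,-1.5,-6],"dr":[0,0,0],"jaw":1},
  {"slide":[0,-1.5,-7],"dr":[0,0,0],"jaw":1},
  {"slide":[0,-1.5,-7],"dr":[0,0,0],"jaw":1},
])

```text
t: 14.45
tool_pos: [0.5105, -0.0073, 0.3695]
orientation: [2.283, 2.158, 0.0]
force: [0.1, -0.4, -4.3]
opening: 0.0179
gripper_force: 35.0
```

```bash
python3 -c "
from h import *
tank(); bar(); tank()"
```

```text
hook tank x,y,z mm [-3.76  0.75 84.52] F tank [ 0.14 -0.35 -4.35] head -3.21 t 14.45 open 0.01793720597467844
collar 54 [-5.8 11.4 93.9]
collar 32 [ -3.2 -10.3  93.4]
hook tank x,y,z mm [-3.77  0.73 84.43] F tank [ 0.73  0.7  -3.4 ] head -3.21 t 14.5 open 0.017892133119834473
```

Request:
servo_tool([
  {"slide":[0,0,-1.2],"dr":[0,0,0],"jaw":1},
  {"slide":[0,0,-2.4],"dr":[0,0,0],"jaw":1},
  {"slide":[0,0,-3.6],"dr":[0,0,0],"jaw":1},
  {"slide":[0,0,-4.8],"dr":[0,0,0],"jaw":1},
  {"slide":[0,0,-6],"dr":[0,0,0],"jaw":1},
  {"slide":[0,0,-7.2],"dr":[0,0,0],"jaw":1},
  {"slide":[0,0,-8.4],"dr":[0,0,0],"jaw":1},
  {"slide":[0,0,-9.6],"dr":[0,0,0],"jaw":1},
  {"slide":[0,0,-11],"dr":[0,0,0],"jaw":1},
  {"slide":[0,0,-11],"dr":[0,0,0],"jaw":1},
])

```text
t: 15.5
tool_pos: [0.5105, -0.0073, 0.3806]
orientation: [2.283, 2.158, 0.0]
force: [-0.4, 0.1, -4.4]
opening: 0.0179
gripper_force: 35.0
```

```bash
python3 -c "
from h import *
tank(); bar(); tank()"
```

```text
hook tank x,y,z mm [-3.74  0.73 95.64] F tank [-0.43  0.04 -4.39] head -3.21 t 15.5 open 0.017938316994336564
collar 54 [ -5.7  11.3 104.7]
collar 32 [ -3.1 -10.3 104.6]
hook tank x,y,z mm [-3.76  0.75 95.51] F tank [-0.09  0.46 -3.61] head -3.21 t 15.55 open 0.017812151047486565
```

Request:
servo_tool([
  {"slide":[0,0,-2],"dr":[0,0,0],"jaw":1},
  {"slide":[0,0,-5],"dr":[0,0,0],"jaw":1},
  {"slide":[0,0,-8],"dr":[0,0,0],"jaw":1},
  {"slide":[0,0,-11],"dr":[0,0,0],"jaw":1},
  {"slide":[0,0,-15],"dr":[0,0,0],"jaw":1},
  {"slide":[0,0,-20],"dr":[0,0,0],"jaw":1},
  {"slide":[0,0,-25],"dr":[0,0,0],"jaw":1},
  {"slide":[0,0,-30],"dr":[0,0,0],"jaw":1},
  {"slide":[0,0,-35],"dr":[0,0,0],"jaw":1},
  {"slide":[0,0,-40],"dr":[0,0,0],"jaw":1},
  {"slide":[0,0,-40],"dr":[0,0,0],"jaw":1},
])

```text
t: 16.65
tool_pos: [0.5107, -0.0073, 0.4214]
orientation: [2.282, 2.158, 0.002]
force: [-0.4, -0.6, -3.8]
opening: 0.0176
gripper_force: 35.0
```

```bash
python3 -c "
from h import *
tank()"
```

```text
hook tank x,y,z mm [ -3.59   0.73 136.42] F tank [-0.38 -0.62 -3.8 ] head -3.21 t 16.65 open 0.017578817383890808
```

Request:
servo_tool([
  {"slide":[0,0,-4],"dr":[0,0,0],"jaw":1},
  {"slide":[0,0,-10],"dr":[0,0,0],"jaw":1},
  {"slide":[0,0,-18],"dr":[0,0,0],"jaw":1},
  {"slide":[0,0,-26],"dr":[0,0,0],"jaw":1},
  {"slide":[0,0,-34],"dr":[0,0,0],"jaw":1},
  {"slide":[0,0,-42],"dr":[0,0,0],"jaw":1},
  {"slide":[0,0,-50],"dr":[0,0,0],"jaw":1},
  {"slide":[0,0,-58],"dr":[0,0,0],"jaw":1},
  {"slide":[0,0,-66],"dr":[0,0,0],"jaw":1},
  {"slide":[0,0,-74],"dr":[0,0,0],"jaw":1},
  {"slide":[0,0,-82],"dr":[0,0,0],"jaw":1},
  {"slide":[0,0,-88],"dr":[0,0,0],"jaw":1},
  {"slide":[0,0,-92],"dr":[0,0,0],"jaw":1},
  {"slide":[0,0,-92],"dr":[0,0,0],"jaw":1},
  {"slide":[0,0,-92],"dr":[0,0,0],"jaw":1},
])

```text
t: 18.15
tool_pos: [0.5105, -0.0073, 0.5121]
orientation: [-2.283, -2.158, 0.0]
force: [0.1, -0.1, -3.6]
opening: 0.0179
gripper_force: 35.0
```

```bash
python3 -c "
from h import *
tank()
# hook over tray centre, heading kept
goal(list(np.array([.5487,.2732])-EX*.009)+[.513],-3.3)"
```

```text
hook tank x,y,z mm [ -3.81   0.75 227.1 ] F tank [ 0.09 -0.11 -3.59] head -3.21 t 18.15 open 0.01785270085404324
slide [282.2  13.5  -0.9] dr [-0.0003 -0.      0.0016] F [ 0.09 -0.11 -3.59] t 18.1 pos [ 0.5105 -0.0073  0.5121] q6 -0.06
```

Request:
servo_tool([
  {"slide":[2,0,0],"dr":[0,0,0],"jaw":1},
  {"slide":[6,0,0],"dr":[0,0,0],"jaw":1},
  {"slide":[13,0,0],"dr":[0,0,0],"jaw":1},
  {"slide":[23,1,0],"dr":[0,0,0],"jaw":1},
  {"slide":[36,2,0],"dr":[0,0,0],"jaw":1},
  {"slide":[52,3,0],"dr":[0,0,0],"jaw":1},
  {"slide":[70,4,0],"dr":[0,0,0],"jaw":1},
  {"slide":[90,5,0],"dr":[0,0,0],"jaw":1},
  {"slide":[111,6,0],"dr":[0,0,0],"jaw":1},
  {"slide":[132,7,0],"dr":[0,0,0],"jaw":1},
  {"slide":[153,8,0],"dr":[0,0,0],"jaw":1},
  {"slide":[174,9,0],"dr":[0,0,0],"jaw":1},
  {"slide":[195,10,0],"dr":[0,0,0],"jaw":1},
  {"slide":[214,11,0],"dr":[0,0,0],"jaw":1},
  {"slide":[231,12,0],"dr":[0,0,0],"jaw":1},
  {"slide":[246,13,0],"dr":[0,0,0],"jaw":1},
  {"slide":[259,13.5,0],"dr":[0,0,0],"jaw":1},
  {"slide":[269,13.5,0],"dr":[0,0,0],"jaw":1},
  {"slide":[276,13.5,0],"dr":[0,0,0],"jaw":1},
  {"slide":[280,13.5,0],"dr":[0,0,0],"jaw":1},
])

```text
t: 20.15
tool_pos: [0.5397, 0.2719, 0.5123]
orientation: [-2.283, -2.158, 0.0]
force: [-0.3, -0.0, -4.3]
opening: 0.018
gripper_force: 35.0
```

Request:
servo_tool([
  {"slide":[1,0,0],"dr":[0,0,0],"jaw":1},
  {"slide":[2,0,0],"dr":[0,0,0],"jaw":1},
  {"slide":[2,0,0],"dr":[0,0,0],"jaw":1},
  {"slide":[2,0,0],"dr":[0,0,0],"jaw":1},
])

```text
t: 20.55
tool_pos: [0.5398, 0.2731, 0.5124]
orientation: [2.283, 2.158, 0.0]
force: [0.3, 0.0, -3.7]
opening: 0.0176
gripper_force: 35.0
```

```bash
python3 - <<'E'
from h import *
tank(); s=read_state(); print(s['tool_pos'][:2]+EX*.009-[.5487,.2732])
im,d,p=snap('wrist'); save('w5.png',im); W=wworld(d,p); hsv=cv2.cvtColor(im,cv2.COLOR_RGB2HSV)
k=(hsv[...,0]>100)&(hsv[...,0]<125)&(hsv[...,1]>120)&(W[...,2]<.03)&(W[...,2]>-.01)&(d>0)&(np.hypot(W[...,0]-.55,W[...,1]-.27)<.14)
print('tray',k.sum(),cv2.minAreaRect((W[k][:,:2]*1000).astype(np.float32)),np.percentile(W[k][:,2],[5,50,95]))
E
```

```text
hook tank x,y,z mm [  9.31 282.41 227.43] F tank [ 0.33  0.05 -3.68] head -3.24 t 20.55 open 0.017578784358538692
[ 5.16710849e-05 -5.96358383e-04]
tray 9380 ((546.7353515625, 268.61279296875), (175.947021484375, 175.53225708007812), 16.431900024414062) [0.00172485 0.00334346 0.01494373]
```

View pics/w5.png

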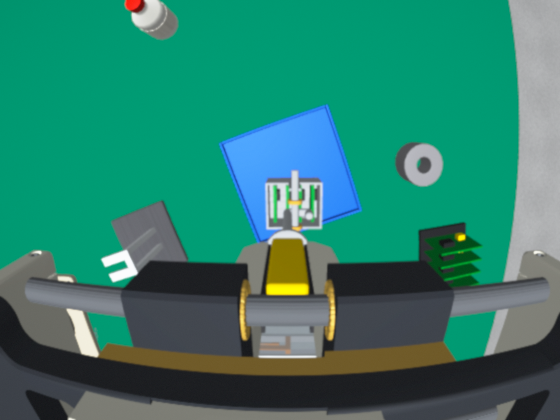

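The wrist view shows the basket hanging upright at (294,205) over the blue tray, centred at about (290,172), with the bottle and spool well clear. Now I lower it.

Request:
servo_tool([
  {"slide":[0,0,3],"dr":[0,0,0],"jaw":1},
  {"slide":[0,0,9],"dr":[0,0,0],"jaw":1},
  {"slide":[0,0,18],"dr":[0,0,0],"jaw":1},
  {"slide":[0,0,28],"dr":[0,0,0],"jaw":1},
  {"slide":[0,0,39],"dr":[0,0,0],"jaw":1},
  {"slide":[0,0,50],"dr":[0,0,0],"jaw":1},
  {"slide":[0,0,61],"dr":[0,0,0],"jaw":1},
  {"slide":[0,0,72],"dr":[0,0,0],"jaw":1},
  {"slide":[0,0,83],"dr":[0,0,0],"jaw":1},
  {"slide":[0,0,94],"dr":[0,0,0],"jaw":1},
  {"slide":[0,0,105],"dr":[0,0,0],"jaw":1},
  {"slide":[0,0,116],"dr":[0,0,0],"jaw":1},
  {"slide":[0,0,127],"dr":[0,0,0],"jaw":1},
  {"slide":[0,0,136],"dr":[0,0,0],"jaw":1},
  {"slide":[0,0,143],"dr":[0,0,0],"jaw":1},
  {"slide":[0,0,149],"dr":[0,0,0],"jaw":1},
  {"slide":[0,0,153],"dr":[0,0,0],"jaw":1},
  {"slide":[0,0,155],"dr":[0,0,0],"jaw":1},
  {"slide":[0,0,155],"dr":[0,0,0],"jaw":1},
  {"slide":[0,0,155],"dr":[0,0,0],"jaw":1},
])

```text
t: 22.6
tool_pos: [0.5398, 0.2735, 0.3578]
orientation: [2.283, 2.158, 0.001]
force: [-0.9, 0.4, -3.7]
opening: 0.0177
gripper_force: 35.0
```

Request:
servo_tool([
  {"slide":[0,0,1],"dr":[0,0,0],"jaw":1},
  {"slide":[0,0,2],"dr":[0,0,0],"jaw":1},
  {"slide":[0,0,3],"dr":[0,0,0],"jaw":1},
  {"slide":[0,0,3.7],"dr":[0,0,0],"jaw":1},
  {"slide":[0,0,4.4],"dr":[0,0,0],"jaw":1},
  {"slide":[0,0,5.1],"dr":[0,0,0],"jaw":1},
  {"slide":[0,0,5.8],"dr":[0,0,0],"jaw":1},
  {"slide":[0,0,6.5],"dr":[0,0,0],"jaw":1},
  {"slide":[0,0,7.2],"dr":[0,0,0],"jaw":1},
  {"slide":[0,0,8],"dr":[0,0,0],"jaw":1},
  {"slide":[0,0,9],"dr":[0,0,0],"jaw":1},
  {"slide":[0,0,10],"dr":[0,0,0],"jaw":1},
  {"slide":[0,0,10],"dr":[0,0,0],"jaw":1},
])

```text
t: 23.9
tool_pos: [0.5397, 0.2735, 0.3472]
orientation: [-2.283, -2.158, 0.0]
force: [-0.6, 1.0, -1.0]
opening: 0.018
gripper_force: 35.0
```

```bash
python3 - <<'E'
from h import *
tank()
im,d,p=snap('wrist'); W=wworld(d,p); hsv=cv2.cvtColor(im,cv2.COLOR_RGB2HSV);H,S=hsv[...,0],hsv[...,1]
s=read_state(); g=W-[*s['tool_pos'][:2],0]; hx=g[...,:2]@EX*1000; hy=g[...,:2]@EY*1000; z=W[...,2]*1000
k=(H>15)&(H<32)&(S>80)&(abs(hx-9)<12)&(abs(hy)<16)&(z<110)&(z>50)
n,l,st,c=cv2.connectedComponentsWithStats(k.astype(np.uint8))
for i in range(1,n):
    if st[i,4]>8: print('collar',st[i,4],hx[l==i].mean(),hy[l==i].mean(),np.percentile(z[l==i],98))
E
```

```text
hook tank x,y,z mm [  9.21 282.78  62.18] F tank [-0.61  0.93 -0.97] head -3.21 t 23.9 open 0.01803414233478091
collar 59 6.529359329630062 10.389897272298388 74.7678322946214
collar 19 10.105154539327518 -10.776888761517295 74.39633585555846
```

Request:
servo_tool([
  {"slide":[0,0,3],"dr":[0,0,0],"jaw":1},
  {"slide":[0,0,6],"dr":[0,0,0],"jaw":1},
  {"slide":[0,0,9],"dr":[0,0,0],"jaw":1},
  {"slide":[0,0,10],"dr":[0,0,0],"jaw":1},
  {"slide":[0,0,10],"dr":[0,0,0],"jaw":1},
])

```text
t: 24.45
tool_pos: [0.5397, 0.2734, 0.3369]
orientation: [-2.283, -2.158, 0.001]
force: [-0.9, -0.3, 0.0]
opening: 0.0178
gripper_force: 35.0
```

Request:
servo_tool([
  {"slide":[0,-2,0],"dr":[0,0,0],"jaw":1},
  {"slide":[0,-5,0],"dr":[0,0,0],"jaw":1},
  {"slide":[0,-10,0],"dr":[0,0,0],"jaw":1},
  {"slide":[0,-15,0],"dr":[0,0,0],"jaw":1},
  {"slide":[0,-20,0],"dr":[0,0,0],"jaw":1},
  {"slide":[0,-26,0],"dr":[0,0,0],"jaw":1},
  {"slide":[0,-31,0],"dr":[0,0,0],"jaw":1},
  {"slide":[0,-34,0],"dr":[0,0,0],"jaw":1},
  {"slide":[0,-34,0],"dr":[0,0,0],"jaw":1},
  {"slide":[0,-34,0],"dr":[0,0,0],"jaw":1},
])

```text
t: 25.45
tool_pos: [0.5058, 0.2754, 0.3374]
orientation: [2.283, 2.158, 0.0]
force: [-0.2, 0.4, -0.1]
opening: 0.0185
gripper_force: 35.0
```

```bash
python3 - <<'E'
from h import *
tank()
im,d,p=snap('wrist'); W=wworld(d,p); hsv=cv2.cvtColor(im,cv2.COLOR_RGB2HSV);H,S=hsv[...,0],hsv[...,1]
s=read_state(); g=W-[*s['tool_pos'][:2],0]; hx=g[...,:2]@EX*1000; hy=g[...,:2]@EY*1000; z=W[...,2]*1000
k=(H>15)&(H<32)&(S>80)&(abs(hx-40)<15)&(abs(hy)<20)&(z<110)&(z>50)
n,l,st,c=cv2.connectedComponentsWithStats(k.astype(np.uint8))
for i in range(1,n):
    if st[i,4]>8: print('collar',st[i,4],hx[l==i].mean(),hy[l==i].mean(),np.percentile(z[l==i],98), W[l==i].mean(0))
E
```

```text
hook tank x,y,z mm [-24.75 282.73  52.43] F tank [-0.23  0.35 -0.05] head -3.2 t 25.45 open 0.018458168313770288
collar 63 39.67018576133513 10.545977962869658 75.31977970534423 [0.54608861 0.28362704 0.07277492]
collar 68 39.206253386377554 -11.33911389222725 74.99908947120015 [0.54436565 0.26180494 0.07208733]
```

Request:
servo_tool([
  {"slide":[0,0,-10],"dr":[0,0,0],"jaw":1},
  {"slide":[0,0,-25],"dr":[0,0,0],"jaw":1},
  {"slide":[0,0,-45],"dr":[0,0,0],"jaw":1},
  {"slide":[0,0,-75],"dr":[0,0,0],"jaw":1},
  {"slide":[0,0,-105],"dr":[0,0,0],"jaw":1},
  {"slide":[0,0,-130],"dr":[0,0,0],"jaw":1},
  {"slide":[0,0,-145],"dr":[0,0,0],"jaw":1},
  {"slide":[0,0,-150],"dr":[0,0,0],"jaw":1},
  {"slide":[0,0,-150],"dr":[0,0,0],"jaw":1},
])

```text
t: 26.4
tool_pos: [0.5059, 0.2754, 0.488]
orientation: [2.283, 2.158, 0.002]
force: [1.1, -0.3, -1.6]
opening: 0.0179
gripper_force: 35.0
```

```bash
python3 -c "
from h import *
tank(); goal([.4356,-.286,.487],7.0)"
```

```text
hook tank x,y,z mm [-24.65 282.72 202.98] F tank [ 1.1  -0.19 -1.57] head -3.21 t 26.4 open 0.017905438029144263
slide [-564.4  -38.7    0.6] dr [ 0.0011 -0.0004 -0.1782] F [ 1.08 -0.25 -1.57] t 26.4 pos [0.5059 0.2754 0.488 ] q6 0.47
```

Request:
servo_tool([
  {"slide":[-15,-1,0],"dr":[0,0,0],"jaw":1},
  {"slide":[-45,-3,0],"dr":[0,0,-0.01],"jaw":1},
  {"slide":[-80,-5,0],"dr":[0,0,-0.02],"jaw":1},
  {"slide":[-120,-8,0],"dr":[0,0,-0.04],"jaw":1},
  {"slide":[-160,-11,0],"dr":[0,0,-0.05],"jaw":1},
  {"slide":[-200,-14,0],"dr":[0,0,-0.06],"jaw":1},
  {"slide":[-240,-17,0],"dr":[0,0,-0.08],"jaw":1},
  {"slide":[-280,-20,0],"dr":[0,0,-0.09],"jaw":1},
  {"slide":[-320,-23,0],"dr":[0,0,-0.1],"jaw":1},
  {"slide":[-360,-26,0],"dr":[0,0,-0.12],"jaw":1},
  {"slide":[-400,-29,0],"dr":[0,0,-0.13],"jaw":1},
  {"slide":[-440,-32,0],"dr":[0,0,-0.14],"jaw":1},
  {"slide":[-480,-34,0],"dr":[0,0,-0.16],"jaw":1},
  {"slide":[-515,-36,0],"dr":[0,0,-0.17],"jaw":1},
  {"slide":[-542,-38,0],"dr":[0,0,-0.178],"jaw":1},
  {"slide":[-558,-38.7,0],"dr":[0,0,-0.178],"jaw":1},
  {"slide":[-564.4,-38.7,0.6],"dr":[0,0,-0.178],"jaw":1},
  {"slide":[-564.4,-38.7,0.6],"dr":[0,0,-0.178],"jaw":1},
  {"slide":[-564.4,-38.7,0.6],"dr":[0,0,-0.178],"jaw":1},
])

```text
t: 28.3
tool_pos: [0.4357, -0.2851, 0.4865]
orientation: [-2.081, -2.353, -0.001]
force: [0.5, 0.3, -1.5]
opening: 0.0185
gripper_force: 35.0
```

```bash
python3 -c "
from h import *
print(head()); goal([.4356,-.286,.328],7.0)"
```

```text
7.026589437181032
slide [ -1.   -0.2 158.5] dr [-0.0002 -0.0008  0.0005] F [ 0.49  0.34 -1.53] t 28.3 pos [ 0.4357 -0.2851  0.4865] q6 -0.8
```

Request:
servo_tool([
  {"slide":[-1,0,15],"dr":[0,0,0],"jaw":1},
  {"slide":[-1,0,45],"dr":[0,0,0],"jaw":1},
  {"slide":[-1,0,80],"dr":[0,0,0],"jaw":1},
  {"slide":[-1,0,115],"dr":[0,0,0],"jaw":1},
  {"slide":[-1,0,140],"dr":[0,0,0],"jaw":1},
  {"slide":[-1,0,154],"dr":[0,0,0],"jaw":1},
  {"slide":[-1,0,158.5],"dr":[0,0,0],"jaw":1},
  {"slide":[-1,0,158.5],"dr":[0,0,0],"jaw":1},
  {"slide":[-1,0,158.5],"dr":[0,0,0],"jaw":1},
])

```text
t: 29.2
tool_pos: [0.4362, -0.2872, 0.3298]
orientation: [2.08, 2.351, 0.0]
force: [0.6, -0.1, 0.1]
opening: 0.0178
gripper_force: 35.0
```

```bash
python3 - <<'E'
from h import *
im,d,p=snap('wrist'); save('w6.png',cv2.resize(im[100:300,160:440],None,fx=2.5,fy=2.5)); W=wworld(d,p)
s=read_state(); a=np.radians(7); ex=np.array([np.cos(a),np.sin(a)]); ey=np.array([-ex[1],ex[0]]); g=W-s['tool_pos']
hx=g[...,:2]@ex*1000; hy=g[...,:2]@ey*1000; gz=g[...,2]*1000
k=(abs(hx)<20)&(abs(hy)<20)&(gz<-195)&(gz>-206); print('flange',k.sum(),np.percentile(hx[k],[1,99]),np.percentile(hy[k],[1,99]),np.median(gz[k]))
k=(abs(hx)<30)&(abs(hy)<25)&(gz<-255)&(gz>-295); print('hook',np.percentile(hx[k],[1,99]),np.percentile(hy[k],[1,99]),np.percentile(gz[k],[1,99]))
k=(W[...,2]>.108)&(W[...,2]<.119)&(hx>35)&(hx<110)&(abs(hy)<30); print('fork',cv2.minAreaRect((W[k][:,:2]*1000).astype(np.float32)))
goal([.4998,-.2785,.328],7)
E
```

```text
flange 358 [-9.66392036 11.42887591] [ 3.70888505 11.83202102] -200.067422116611
hook [-1.58257266 22.28489512] [-3.48169264  2.51980867] [-289.36834365 -256.0188669 ]
fork ((498.9739685058594, -278.1595458984375), (48.29819869995117, 36.04892349243164), 7.261651992797852)
slide [ 1.  64.2  2.1] dr [ 0.002  0.002 -0.   ] F [-0.93 -0.68 -1.07] t 29.2 pos [ 0.4362 -0.2873  0.33  ] q6 -0.8
```

View pics/w6.png

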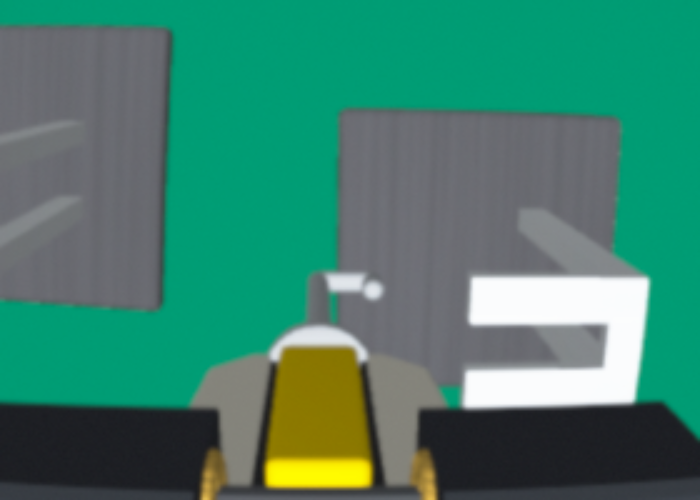

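The view shows the upright rod's flange at (318,340) and hook at (350,285), lined up with the empty fork slot at (545,345). I slide in along +x.

Request:
servo_tool([
  {"slide":[1,5,1],"dr":[0,0,0],"jaw":1},
  {"slide":[1,12,1],"dr":[0,0,0],"jaw":1},
  {"slide":[1,20,1],"dr":[0,0,0],"jaw":1},
  {"slide":[1,28,1],"dr":[0,0,0],"jaw":1},
  {"slide":[1,36,1],"dr":[0,0,0],"jaw":1},
  {"slide":[1,44,1],"dr":[0,0,0],"jaw":1},
  {"slide":[1,52,1],"dr":[0,0,0],"jaw":1},
  {"slide":[1,59,1],"dr":[0,0,0],"jaw":1},
  {"slide":[1,63,1],"dr":[0,0,0],"jaw":1},
  {"slide":[1,63,1],"dr":[0,0,0],"jaw":1},
  {"slide":[1,63,1],"dr":[0,0,0],"jaw":1},
])

```text
t: 30.35
tool_pos: [0.498, -0.2783, 0.3272]
orientation: [-2.082, -2.353, 0.0]
force: [0.8, -0.2, -1.6]
opening: 0.0176
gripper_force: 35.0
```

```bash
python3 -c "
from h import *
goal([.4992,-.2783,.3185],7)"
```

```text
slide [-0.1  1.2  8.7] dr [-0.0003 -0.0001 -0.0001] F [ 0.83 -0.16 -1.57] t 30.4 pos [ 0.498  -0.2783  0.3272] q6 -0.72
```

Now lower slowly until the flange rests, then release.

Request:
servo_tool([
  {"slide":[0,1,2],"dr":[0,0,0],"jaw":1},
  {"slide":[0,1,4],"dr":[0,0,0],"jaw":1},
  {"slide":[0,1,6],"dr":[0,0,0],"jaw":1},
  {"slide":[0,1,7],"dr":[0,0,0],"jaw":1},
  {"slide":[0,1,8],"dr":[0,0,0],"jaw":1},
  {"slide":[0,1,8.8],"dr":[0,0,0],"jaw":1},
  {"slide":[0,1,8.8],"dr":[0,0,0],"jaw":1},
])

```text
t: 31.05
tool_pos: [0.499, -0.2782, 0.3183]
orientation: [-2.082, -2.353, 0.0]
force: [0.7, -0.3, -0.6]
opening: 0.018
gripper_force: 35.0
```

```bash
python3 -c "
from h import *
goal([.4992,-.2783,.318],7)"
```

```text
slide [-0.1  0.2  0.3] dr [-0.0002 -0.0001 -0.0002] F [ 0.66 -0.28 -0.62] t 31.1 pos [ 0.499  -0.2782  0.3183] q6 -0.72
```

Request:
servo_tool([
  {"slide":[0,0,0],"dr":[0,0,0],"jaw":0.78},
  {"slide":[0,0,0],"dr":[0,0,0],"jaw":0.75},
  {"slide":[0,0,0],"dr":[0,0,0],"jaw":0.7},
  {"slide":[0,0,0],"dr":[0,0,0],"jaw":0.6},
  {"slide":[0,0,0],"dr":[0,0,0],"jaw":0.4},
  {"slide":[0,0,0],"dr":[0,0,0],"jaw":0.2},
  {"slide":[0,0,0],"dr":[0,0,0],"jaw":0},
  {"slide":[0,0,0],"dr":[0,0,0],"jaw":0},
  {"slide":[0,0,0],"dr":[0,0,0],"jaw":0},
  {"slide":[0,0,0],"dr":[0,0,0],"jaw":0},
])

```text
t: 32.05
tool_pos: [0.4991, -0.2782, 0.3184]
orientation: [2.082, 2.353, 0.0]
force: [-0.7, 0.7, 0.4]
opening: 0.0794
gripper_force: 0.0
```

Request:
servo_tool([
  {"slide":[0,0,-10],"dr":[0,0,0],"jaw":0},
  {"slide":[0,0,-30],"dr":[0,0,0],"jaw":0},
  {"slide":[0,0,-60],"dr":[0,0,0],"jaw":0},
  {"slide":[0,0,-90],"dr":[0,0,0],"jaw":0},
  {"slide":[0,0,-103],"dr":[0,0,0],"jaw":0},
  {"slide":[0,0,-103],"dr":[0,0,0],"jaw":0},
  {"slide":[0,0,-103],"dr":[0,0,0],"jaw":0},
  {"slide":[0,0,-103],"dr":[0,0,0],"jaw":0},
])

```text
t: 32.85
tool_pos: [0.4987, -0.278, 0.4193]
orientation: [-2.08, -2.35, 0.001]
force: [0.2, 0.1, 0.2]
opening: 0.0929
gripper_force: 0.0
```

```bash
python3 - <<'E'
from h import *
s=read_state(); print(s['opening'],s['tool_pos'],s['force'])
im,d,p=snap('wrist'); W=wworld(d,p); hsv=cv2.cvtColor(im,cv2.COLOR_RGB2HSV)
m=(hsv[...,0]>18)&(hsv[...,0]<36)&(hsv[...,1]>120)&(W[...,2]>.11)&(W[...,2]<.2)
P=W[m]; t=P[P[:,2]>.172]; print(len(t),cv2.minAreaRect((t[:,:2]*1000).astype(np.float32)),np.median(t[:,2]))
im,d,p=snap('top'); W=world(d,p); a=cv2.resize(im[180:270,150:420],None,fx=2.9,fy=2.9,interpolation=cv2.INTER_CUBIC); save('top2.png',a)
k=(W[...,2]>.055)&(W[...,2]<.085)&(abs(W[...,0]-.55)<.07)&(abs(W[...,1]-.27)<.07); print('bar',k.sum(),W[k].mean(0),W[k].std(0))
E
```

```text
0.0928654668679797 [ 0.49873411 -0.27795039  0.41927183] [0.2197022  0.1263244  0.21890467]
609 ((499.9350280761719, -278.8633117675781), (16.646350860595703, 18.525243759155273), 6.44842004776001) 0.17791223958392968
bar 68 [0.54543823 0.27139484 0.06996246] [0.00262402 0.0208104  0.00433564]
```

View pics/top2.png

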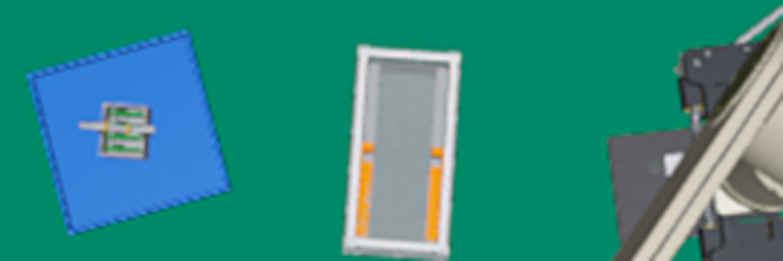

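The top view shows the basket upright at (125,130), inside the blue tray, and the tank empty. The rod is back where it started: handle at (0.4999,-0.2789), top at 0.178 m. I hand in.

```bash
python3 -c "
from plant import *
print(close_job())"
```

```text
the job is handed in; nothing more can be done
None
```

The basket stands upright in the drip tray, within a few millimetres of its middle by my last measurement, and the rod hangs back in its stand. I handed the job in at about 33 s of the 72 s allowed; no verdict came back.

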